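Feed a mortar prism through the guarded tunnel gauge with the push stick

TASK

Draw the orange push stick out of its blue sleeve, take it anew near its rear (ribbed) end, and use it to push the mortar prism along the bed, right through under the yellow guard, until the prism comes gently up against the end stop; do not force it. Then draw the stick back out the way it went in and leave it lying flat, let go, on the entry side of the guard. Hands off the prism (only the stick may touch it), and leave the jar, the mortar cube and the yellow marker where they are.

Things in the scene. Friction and masses are not known exactly. Their poses are not given: they have to be found in the camera images.
- gauge: Tunnel gauge, fixed to the bench: a grey bed 90 mm wide with a low yellow guard across it. Origin at bench height below the middle of the guard's entry mouth; +x is the feed direction, z up. The steel bed surface is 20 mm above the bench, from x = -310 to 235 mm. The guard covers x = 0 to 80 mm and is 88 mm wide, its top 79 mm above the bench.
- gauge_mouth (a point): Middle of the guard's entry mouth, on the bed surface; axes as the gauge. The opening is 48 mm high above the bed and 62 mm wide. Two low fences, 8 mm wide and 8 mm high above the bed, run along the whole bed; their inner faces are 46 mm apart (gauge y = -23 and +23 mm).
- gauge_stop (a point): Foot of the end stop's face, on the bed surface at gauge x = 212 mm; axes as the gauge. The dark steel stop stands 32 mm above the bed.
- prism_mid (a point): Centre of the grey mortar prism, 120 x 40 x 40 mm, about 0.4 kg, lying on the bed between the fences on the entry side, its length along x (own x axis within 0.03 rad of the gauge's at the start). Against the stop its centre is at gauge x = 152 mm and its tail at 92 mm, 12 mm beyond the guard.
- sleeve: Blue parking sleeve of the push stick, fixed to the bench: a roofed pocket without floor, 116 mm long, 44 mm wide, 46 mm high, inside 28 mm wide and 40 mm high. Origin on the bench in the middle of its mouth; the pocket reaches from x = 0 back to x = -110 mm, and the stick is drawn out towards +x.
- stick_mid (a point): Centre of the orange push stick, a straight bar 200 mm long (x), 20 mm wide (y), 36 mm high (z), 0.09 kg, lying on the bench; +x points to its black nose, its ribbed rear end is at x = -100 mm. At the start its rear 105 mm are in the sleeve, only the front 95 mm can be gripped; its axes agree with the sleeve's within 0.03 rad.
- stick_nose (a point): Centre of the push stick's flat black nose (100 mm ahead of stick_mid); axes as the stick.
- jar: Bystander: small white jar with blue cap, 44 mm across, 60 mm high; origin at the centre of its underside. It stands by the vice. At the other side the grey cabinet has an open drawer that reaches out to about world x = 0.58 m for y = 0.14 to 0.42 m: keep the gripper clear of it.
- cube: Bystander: grey mortar cube, 50 mm; origin at the centre of its underside.
- marker: Bystander: yellow paint marker with black cap, 135 mm long (y) and 19 mm thick; origin at the centre of its underside.
Mind the look-alikes: they are no part of the job. Of the things shaped like the part that bears prism_mid, the concrete one is meant.

How it is judged:
On the way, in this order (a step that is already met when the one before it is completed fails the run):
1. the push stick is out of its sleeve (moved more than 110 mm) (distance of stick_mid from where it was at the start of the episode above 0.11 m), for 0.1 s.
2. the stick's nose is under the guard, behind the prism (x of stick_nose in the frame of gauge between 0.03 and 0.11 m and y of stick_nose in the frame of gauge between -0.025 and 0.025 m and z of stick_nose in the frame of gauge below 0.065 m and x of prism_mid in the frame of gauge above 0.08 m), for 0.1 s.
At the end, for the whole second after the job is handed in: The prism lies flat on the bed between the fences beyond the guard, its nose within 5 mm of the end stop; the stick lies flat (its length within 0.15 rad of level), on the bed or the bench, its nose clear of the guard's mouth on the entry side; both at rest and the stick let go (x of prism_mid in the frame of gauge above 0.147 m and y of prism_mid in the frame of gauge between -0.01 and 0.01 m and z of prism_mid in the frame of gauge below 0.045 m and angle between prism_mid's own z axis and vertical below 0.08 rad and x of stick_nose in the frame of gauge below 0 m and angle between stick_mid's own x axis and vertical between 1.42 and 1.72 rad and height (world z) of stick_mid below 0.055 m and linear speed of each of prism, stick below 0.02 m/s and contact force between the fingers and stick below 0.3 N); the robot touches nothing.
It fails at once if the prism is forced against the gauge with more than 40 N (contact force between prism and gauge above 40 N).
It fails at once if the gripper or arm touches the prism (contact force between any of the fingers, the arm and prism above 0.5 N).
It fails at once if the jar, the mortar cube or the marker is moved more than 20 mm (distance of any of jar, cube, marker from where it was at the start of the episode above 0.02 m).
It also fails if it takes over 58 s, if anything falls off the work surface, if the arm or the gripper's body presses on something with over 40 N, if the wrist force passes 120 N, or if a joint passes its speed limit or range.

ROBOT

A 7-joint arm with a two-finger parallel gripper is mounted at the origin on a cart in front of the work surface, level with it; the furniture and walls round the work are solid. World frame = base frame: x ahead of the robot, y to its left, z up, the work surface at z = 0. Lengths are in m, angles in rad, forces in N, time in s.
With the tool pointing down it reaches from about 0.425 to 0.875 m from the base axis. Payload 4.7 kg.
Tool frame: the origin (TCP) lies midway between the tips of the shut fingers; the grasp point (between the pads) lies 19 mm behind it (ctrl.grip_point_offset is the distance from the TCP to the grasp point, in m); z points along the fingers, y is the line along which they close (so a half turn about z gives the same grasp; the last joint's range is limited). The gripper opens to 87 mm and grips with 3 to 60 N. Pads are 19 mm wide; open, the fingers measure 117 mm over their backs; the gripper's body (75 mm by 190 mm) begins 51 mm behind the grasp point.
Start: joints at [-1.315, 0.321, -0.07, 1.45, 0.023, 1.371, -0.057], TCP at [0.156, 0.631, 0.223] pointing down, gripper open.
Joint ranges: [-2.86, 2.86], [-0.3, 2.09], [-1.38, 1.24], [0.06, 2.45], [-1.56, 4.7], [0.09, 2.05], [-2.69, 2.69]. Speed limits (rad/s): [2.57, 2.57, 3.14, 3.14, 3.14, 3.14, 3.14].

INTERFACE

Orientations are given as a rotation vector (axis times angle).
In Python, from bench import ctrl gives the robot as it stands.
- The arm moves only by the tool move_arm, never from a script. Its argument "increments" is text: rows parted by semicolons, each of 7 numbers parted by spaces: the shift along the world's x, y, z in mm, then the turn, a rotation vector about the world's x, y, z in degrees, then the closure in counts, from 0 (fully open) to 255 (shut). A call has exactly 8 rows; each row shifts and turns the commanded pose from where the row before left it; what a row does not reach is not made up. A row lasts 1/12 s, in which the tool goes at most 41.7 mm and 7.16 degrees, less where a joint would pass 70% of its speed; a pose out of reach is approached as far as the arm can. A call with a gripper value outside its range is refused whole. The fingers move at their own pace and stop on an object; "grip_force" is the grip in N (left out, the last holds). Time passes only in rows, so rows that do not move let the fingers close, or fill a call up. It gives the time, the measured TCP pose, the force, the opening and the grip force at its end, in the units of the state.
- ctrl.get_state(): the state, without advancing time (a new reading comes with each control period).
- ctrl.get_image(name): name is "side" or "top" or "wrist"; returns a dict with "frame" (420x560x3 uint8, red, green, blue), "depth" (420x560 float32, m along the optical axis (not along the pixel's ray), 0 where there is no reading), "fx", "fy", "cx", "cy" (pixels), "position" and "orientation" of the camera in the world. Camera axes: x right, y down, z forward; pixel columns grow to the right and rows downward; lengths in m; the calibration is good to about 2 mm. A picture is of the moment at which its call begins.
- ctrl.close_job(): hands the job in; it is judged then, once.
Trained networks look in a picture, given as the dict that the camera call returned (one of the last four; its "shot" number tells which), for a name from the list of things; names that differ only in an ending like _2 or _b are one class to them, and where a whole thing is asked for, a point or a joint stands for the part that bears it (a point fixed in the world has none). Each returns a list of dicts, best first, with "score" (0 to 1); they miss things now and then, are a little off and sometimes report something else, mostly with a low value. They report only what shows in the picture. A call takes as long as a camera call. They do not tell look-alikes from the thing itself.
- ctrl.find_in(target, picture): "centre" ([x, y, z] in m, in world coordinates, good to about 4 mm: the middle of the surface that is visible of it).
- ctrl.silhouettes(target, picture): "region" (420x560 bool, what is visible of it).
The state is a dict: "time": time; "joint_positions": joint angles; "qd": joint speeds; "joint_torque": joint torques, N m; "position": TCP position; "tool_rot": TCP orientation; "ft_force": force on the tool from outside, world axes, zero at the start; "torque": the same for the moment, N m; "grip_width": opening from 0.0 (shut) to 1.0 (fully open); "grip_force": force on a finger pad.
Only numpy, scipy, OpenCV 4.12 (cv2) and the standard library are available. Lean on these libraries where they do the work, as an engineer would, in place of code of your own. Each camera call takes 0.05 s, during which the arm holds its last target. There are 200 camera calls.

## Working session

There is one attempt and no reset: what is moved stays moved. The work goes in short steps, Python scripts to look and compute and a tool call to move; the robot and the scene stay as the last step left them, time stands still between calls to the robot, and variables do not carry over. Pictures are saved under pics/ and viewed, at most 10 in all, crops included, and the job is handed in when it is done.

Besides the shell and the picture viewer there is one more tool, called after "Call:" as name(argument=value, ...) on one line, values as JSON. move_arm: Moves the arm, as the interface text tells. Its arguments: {"type":"object","properties":{"increments":{"type":"string"},"grip_force":{"type":"number"}},"required":["increments"]}

```bash
mkdir -p pics
cat > h.py <<'E'
import numpy as np,cv2
from scipy.spatial.transform import Rotation as R
from bench import ctrl
def cam(n,save=None):
    p=ctrl.get_image(n)
    if save: cv2.imwrite('pics/'+save,p['frame'][:,:,::-1])
    return p
def Rot(o):
    o=np.array(o,float)
    if o.shape==(3,3): return o
    return R.from_rotvec(o).as_matrix() if o.size==3 else R.from_quat(o).as_matrix()
def pts(p,mask=None):
    d=p['depth'];m=d>0
    if mask is not None:m&=mask
    v,u=np.nonzero(m);z=d[v,u]
    c=np.c_[(u-p['cx'])/p['fx']*z,(v-p['cy'])/p['fy']*z,z]
    return c@Rot(p['orientation']).T+np.array(p['position']),u,v
def st():
    s=ctrl.get_state();print({k:np.round(s[k],4) for k in('time','position','tool_rot','ft_force','grip_width','grip_force','joint_positions')})
E
python3 - <<'E'
from h import *
st()
T=cam('top','t0.png');S=cam('side','s0.png')
print(T['orientation'],T['position'],S['position'])
for n,p in(('T',T),('S',S)):
  for t in['gauge','prism_mid','sleeve','stick_mid','jar','cube','marker']:
    print(n,t,[(np.round(f['centre'],3).tolist(),round(f['score'],2)) for f in ctrl.find_in(t,p)][:4])
a=np.vstack([T['frame'],S['frame']]);
E
```

```text
{'time': np.float64(0.0), 'position': array([0.1555, 0.6305, 0.2214]), 'tool_rot': array([-3.7880e-01, -3.1185e+00,  3.1000e-03]), 'ft_force': array([0.8445, 0.5249, 0.3386]), 'grip_width': np.float64(0.998), 'grip_force': np.float64(0.0), 'joint_positions': array([-1.3149,  0.3219, -0.0701,  1.4517,  0.0226,  1.3708, -0.0569])}
[-2.14498127  2.10536324 -0.2192943 ] [2.86709908e-01 1.62590278e-04 1.21180829e+00] [ 0.00192774 -0.83875183  0.53187105]
T gauge [([0.479, 0.153, 0.024], 0.83)]
T prism_mid [([0.476, 0.083, 0.061], 0.59), ([0.426, -0.306, 0.044], 0.59)]
T sleeve [([0.625, -0.197, 0.045], 0.73), ([0.606, -0.099, 0.032], 0.7), ([0.479, 0.151, 0.019], 0.42)]
T stick_mid [([0.608, -0.095, 0.029], 0.68)]
T jar [([0.63, -0.376, 0.061], 0.82)]
T cube []
T marker [([0.355, 0.195, 0.015], 0.75)]
S gauge [([0.459, 0.014, 0.02], 0.96)]
S prism_mid [([0.424, -0.32, 0.04], 0.92), ([0.468, 0.054, 0.056], 0.83), ([0.61, -0.099, 0.027], 0.68)]
S sleeve [([0.615, -0.211, 0.04], 0.63)]
S stick_mid [([0.605, -0.1, 0.024], 0.76)]
S jar [([0.625, -0.39, 0.041], 0.83)]
S cube [([0.535, -0.378, 0.052], 0.57)]
S marker [([0.356, 0.18, 0.017], 0.69)]
```

View pics/t0.png

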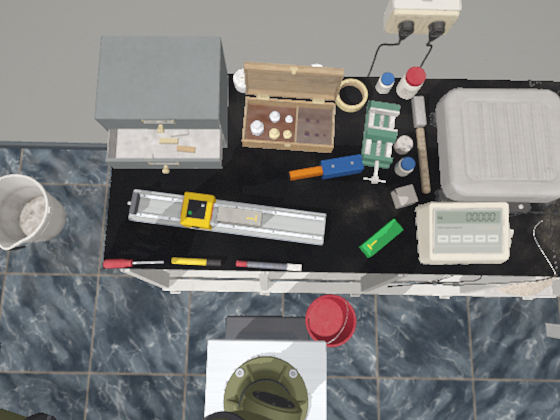

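View pics/s0.png

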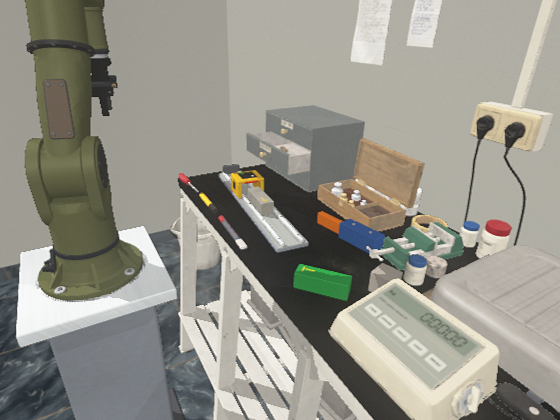

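The top view shows the gauge running along world +y (image left): guard near (197,210), stop near (135,200) and the concrete prism near (238,215). The stick is at (306,173) with its nose to the left, and the sleeve is at (342,166). The green block at (381,238) is the look-alike.

Run:
```python
from h import *
T=cam('top')
hsv=cv2.cvtColor(T['frame'],cv2.COLOR_RGB2HSV);H,Sa,V=cv2.split(hsv)
def box(n,m):
    P,u,v=pts(T,m)
    r=cv2.minAreaRect((P[:,:2]*1000).astype(np.float32));
    print(n,len(P),'c',np.round(r[0],1),'size',np.round(r[1],1),'ang',round(r[2],2),'z',np.round(np.percentile(P[:,2],[5,50,95])*1000,1),'mean',np.round(P[:,:2].mean(0)*1000,1))
    return P
X=np.full((420,560,3),9.);P,u,v=pts(T);X[v,u]=P
z=X[...,2]
def win(x0,x1,y0,y1):return(X[...,0]>x0)&(X[...,0]<x1)&(X[...,1]>y0)&(X[...,1]<y1)
box('guardtop',win(.4,.56,.08,.25)&(z>.07)&(z<.09)&(Sa>100))
g=win(.36,.58,-.2,.4)&(z>.014)&(z<.033)&(Sa<60)
n,l,s,_=cv2.connectedComponentsWithStats(g.astype(np.uint8));k=1+s[1:,4].argmax();box('bed',l==k)
box('stop',win(.4,.56,.25,.4)&(z>.042)&(z<.06))
for t in['prism_mid','stick_mid','sleeve']:
  for q in ctrl.silhouettes(t,T)[:3]:
    if q['score']>.4: box(t+str(round(q['score'],2)),q['region'])
pr=win(.42,.53,-.02,.13)&(z>.052)&(z<.068);box('prismtop',pr)
box('orangetop',win(.5,.7,-.2,0)&(H<16)&(Sa>150)&(z>.028)&(z<.044))
box('sticktop all',win(.55,.66,-.135,.02)&(z>.028)&(z<.042))
box('sleevetop',win(.5,.7,-.3,-.1)&(H>95)&(H<130)&(Sa>120)&(z>.038)&(z<.055))
# obstacles: heights around
for nm,w in(('near stick',win(.48,.75,-.15,.03)),('box',win(.66,.9,-.15,.15)),('behind gauge',win(.5,.6,-.2,.1))):
    m=w&(z>.04)&(z<.5);print(nm,m.sum(),m.any() and (X[m].min(0).round(3),X[m].max(0).round(3)))
```

```text
guardtop 691 c [489.7 195.1] size [81.  88.4] ang 84.32 z [76.7 81.3 85.1] mean [487.7 194.4]
bed 2796 c [469.9  13.4] size [332.9  90.5] ang 83.69 z [18.  23.  31.1] mean [463.7 -15.8]
stop 144 c [510.1 377.9] size [23.5 60.3] ang 83.63 z [43.3 53.2 56.7] mean [508.4 373. ]
prism_mid0.84 737 c [482.2  85.6] size [125.8  48.6] ang 83.8 z [32.9 61.9 65.9] mean [477.5  82.3]
prism_mid0.69 699 c [ 428.5 -308.3] size [ 40.3 121.7] ang 39.62 z [21.3 41.8 45.8] mean [ 426.6 -304.3]
stick_mid0.52 313 c [611.  -96.9] size [21.1 99.7] ang 10.54 z [12.4 37.  41.6] mean [608.2 -96.9]
sleeve0.82 768 c [ 636.7 -198.4] size [ 57.1 117.3] ang 10.81 z [12.8 47.8 52. ] mean [ 627.  -199.2]
sleeve0.62 5648 c [483.7 121.7] size [559.7  96.3] ang 83.5 z [18.  24.3 83.1] mean [478.4 121. ]
prismtop 595 c [477.6  77.2] size [108.1  40.8] ang 84.12 z [58.4 62.2 65.8] mean [477.   76.4]
orangetop 103 c [611.7 -98.6] size [21.1 91.6] ang 10.98 z [29.9 37.4 41.8] mean [608.6 -98.5]
sticktop all 220 c [610.7 -92. ] size [21. 90.] ang 11.8 z [32.5 37.6 41.2] mean [609.2 -91.4]
sleevetop 605 c [ 630.8 -200. ] size [ 45.5 116.3] ang 11.52 z [43.4 48.3 52.2] mean [ 629.9 -200.5]
near stick 399 (array([ 0.481, -0.148,  0.04 ]), array([0.749, 0.029, 0.066]))
box 5210 (array([ 0.661, -0.15 ,  0.04 ]), array([0.9  , 0.15 , 0.234]))
behind gauge 9 (array([ 0.595, -0.153,  0.041]), array([ 0.6  , -0.053,  0.052]))
```

Call:
move_arm(increments="19 -30.2 0 0 0 -2.7 0;19 -30.2 0 0 0 -2.7 0;19 -30.2 0 0 0 -2.7 0;19 -30.2 0 0 0 -2.7 0;19 -30.2 0 0 0 -2.7 0;19 -30.2 0 0 0 -2.7 0;19 -30.2 0 0 0 -2.7 0;19 -30.2 0 0 0 -2.7 0", grip_force=25)

```text
time: 1.67
position: [0.3084, 0.3879, 0.2229]
tool_rot: [0.96, 2.991, 0.001]
ft_force: [1.2, 0.4, -0.8]
grip_width: 0.998
grip_force: 0.0
```

Call:
move_arm(increments="19 -30.2 0 0 0 -2.7 0;19 -30.2 0 0 0 -2.7 0;19 -30.2 0 0 0 -2.7 0;19 -30.2 0 0 0 -2.7 0;19 -30.2 0 0 0 -2.7 0;19 -30.2 0 0 0 -2.7 0;19 -30.2 0 0 0 -2.7 0;19 -30.2 0 0 0 -2.7 0")

```text
time: 2.33
position: [0.4604, 0.1463, 0.223]
tool_rot: [1.503, 2.758, 0.002]
ft_force: [0.4, 0.3, -0.8]
grip_width: 0.999
grip_force: 0.0
```

Call:
move_arm(increments="19 -30.2 0 0 0 -2.7 80;19 -30.2 0 0 0 -2.7 80;19 -30.2 0 0 0 -2.7 80;19 -30.2 0 0 0 -2.7 80;19 -30.2 0 0 0 -2.7 80;19 -30.2 0 0 0 -2.7 80;19 -30.2 0 0 0 -2.7 80;19 -30.2 0 0 0 -2.7 80")

```text
time: 3.0
position: [0.6125, -0.0949, 0.2228]
tool_rot: [1.993, 2.428, 0.001]
ft_force: [0.5, 1.1, 0.7]
grip_width: 0.692
grip_force: 0.0
```

Run:
```python
from h import *
st();s=ctrl.get_state();Rm=Rot(s['tool_rot']);print(Rm.round(3),np.degrees(np.arctan2(Rm[1,1],Rm[0,1])))
W=cam('wrist','w0.png');print(W['position'])
H,Sa,V=cv2.split(cv2.cvtColor(W['frame'],cv2.COLOR_RGB2HSV))
P,u,v=pts(W,(H<16)&(Sa>150));m=(P[:,2]>.03)&(P[:,2]<.043)&(abs(P[:,0]-.61)<.06);P=P[m]
r=cv2.minAreaRect((P[:,:2]*1000).astype(np.float32));print(r,len(P),np.median(P[:,2]))
l=cv2.fitLine((P[:,:2]*1000).astype(np.float32),cv2.DIST_HUBER,0,.01,.01).ravel();print(l,np.degrees(np.arctan2(l[1],l[0])))
```

```text
{'time': np.float64(3.0), 'position': array([ 0.6125, -0.0949,  0.2228]), 'tool_rot': array([1.9926e+00, 2.4283e+00, 1.0000e-03]), 'ft_force': array([0.486 , 1.0748, 0.687 ]), 'grip_width': np.float64(0.6923), 'grip_force': np.float64(0.0), 'joint_positions': array([-0.4455,  0.2959,  0.6873,  1.554 , -0.1908,  1.3592,  0.457 ])}
[[-0.195  0.981  0.001]
 [ 0.981  0.195  0.   ]
 [ 0.     0.001 -1.   ]] 11.257241517469764
[ 0.59660508 -0.02081566  0.38647638]
((613.3212280273438, -101.10248565673828), (18.204557418823242, 94.23887634277344), 10.885721206665039) 48 0.03569201356673565
[ 1.4404517e-01 -9.8957109e-01  6.1505042e+02 -9.4120125e+01] -81.718
```

View pics/w0.png

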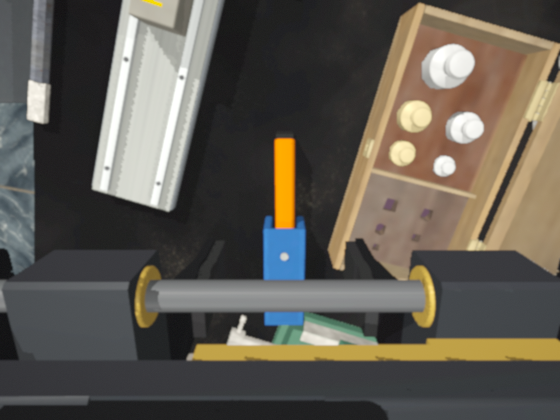

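The wrist view shows the stick at column 285 (rows 135-228), lined up with the tool. The sleeve is below it, and the box is to the right, outside the finger path.

Run:
```python
from h import *
W=cam('wrist')
H,Sa,V=cv2.split(cv2.cvtColor(W['frame'],cv2.COLOR_RGB2HSV))
m=np.zeros((420,560),bool);m[130:232,260:310]=1
P,u,v=pts(W,(H<22)&(Sa>150)&m);print(len(P),np.percentile(P,[2,50,98],axis=0).round(4))
for y0 in(-.14,-.12,-.1,-.08,-.06):
  q=P[abs(P[:,1]-y0)<.006]
  if len(q):print(y0,np.percentile(q[:,0],[3,50,97]).round(4))
def px(uu,vv,z):
  # pixel ray to plane z
  d=Rot(W['orientation'])@np.array([(uu-W['cx'])/W['fx'],(vv-W['cy'])/W['fy'],1]);o=np.array(W['position']);return (o+d*(z-o[2])/d[2]).round(4)
print('nose',px(284.5,134,.036),'stick@mouth',px(285,228,.036),'bedend',px(93,190,.02),px(172,211,.02))
```

```text
1908 [[ 0.5969 -0.1466  0.0008]
 [ 0.6125 -0.1003  0.037 ]
 [ 0.6295 -0.0585  0.0389]]
-0.14 [0.6091 0.6204 0.6324]
-0.12 [0.6053 0.6164 0.6278]
-0.1 [0.6006 0.6123 0.6235]
-0.08 [0.5972 0.6083 0.6195]
-0.06 [0.5952 0.6058 0.6159]
nose [ 0.6057 -0.0609  0.036 ] stick@mouth [ 0.6247 -0.1583  0.036 ] bedend [ 0.4134 -0.1596  0.02  ] [ 0.4997 -0.1677  0.02  ]
```

Call:
move_arm(increments="-1 0 -25 0 0 0 80;0 0 -25 0 0 0 80;0 0 -25 0 0 0 80;0 0 -25 0 0 0 80;0 0 -25 0 0 0 80;0 0 -25 0 0 0 80;0 0 -25 0 0 0 80;0 0 -25 0 0 0 80")

```text
time: 3.77
position: [0.6106, -0.0926, 0.0216]
tool_rot: [-1.989, -2.431, -0.001]
ft_force: [0.1, 0.4, 0.7]
grip_width: 0.691
grip_force: 0.0
```

Call:
move_arm(increments="0 0 -5 0 0 0 80;0 0 -5 0 0 0 80;0 0 0 0 0 0 230;0 0 0 0 0 0 230;0 0 0 0 0 0 230;0 0 0 0 0 0 230;0 0 0 0 0 0 230;0 0 0 0 0 0 230")

```text
time: 4.43
position: [0.6112, -0.0937, 0.0133]
tool_rot: [1.99, 2.43, 0.001]
ft_force: [-0.7, 0.3, -0.5]
grip_width: 0.319
grip_force: 0.0
```

Call:
move_arm(increments="0 0 0 0 0 0 230;0 0 0 0 0 0 230;0 0 0 0 0 0 230;0 0 0 0 0 0 230;0 0 1.5 0 0 0 230;-1.5 8 0 0 0 0 230;-2 10 0 0 0 0 230;-2 10 0 0 0 0 230")

```text
time: 5.1
position: [0.6046, -0.0644, 0.0137]
tool_rot: [-1.991, -2.429, 0.0]
ft_force: [-1.0, 0.3, -0.8]
grip_width: 0.229
grip_force: 25.0
```

Call:
move_arm(increments="-2.6 13.2 0 0 0 0 230;-2.6 13.2 0 0 0 0 230;-2.6 13.2 0 0 0 0 230;-2.6 13.2 0 0 0 0 230;-2.6 13.2 0 0 0 0 230;-2.6 13.2 0 0 0 0 230;-2.6 13.2 0 0 0 0 230;0 0 20 0 0 0 230")

```text
time: 5.77
position: [0.583, 0.032, 0.0307]
tool_rot: [-1.98, -2.43, 0.006]
ft_force: [-0.5, 1.4, -1.0]
grip_width: 0.223
grip_force: 25.0
```

Run:
```python
from h import *
st();T=cam('top','t1.png')
cv2.imwrite('pics/t1c.png',cv2.resize(T['frame'][90:300,90:400,::-1],None,fx=2.5,fy=2.5))
```

```text
{'time': np.float64(5.7667), 'position': array([0.583 , 0.032 , 0.0307]), 'tool_rot': array([-1.9805, -2.4303,  0.0064]), 'ft_force': array([-0.5004,  1.4244, -0.9532]), 'grip_width': np.float64(0.2232), 'grip_force': np.float64(24.9998), 'joint_positions': array([-0.6017,  0.4033,  0.6029,  1.8337, -0.2701,  0.9947,  0.3175])}
```

View pics/t1c.png

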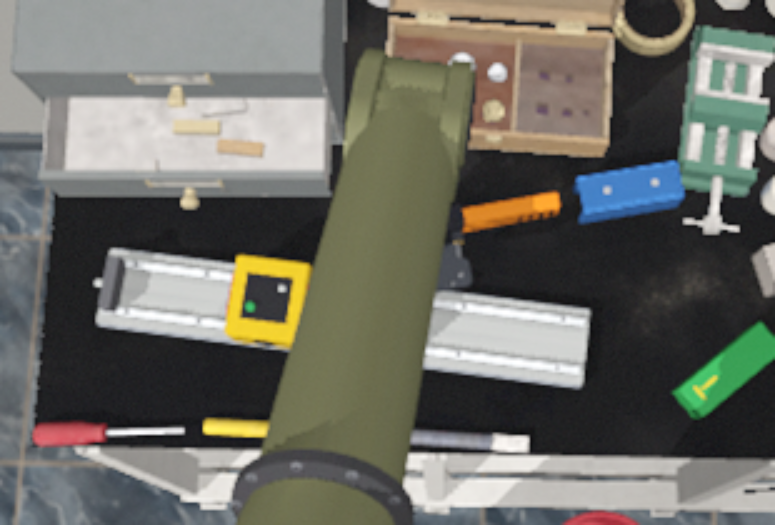

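The stick is now fully out of the sleeve, with a gap between its ribbed end at (560,205) and the sleeve mouth at (580,205). Next I lift it, turn it and carry it over the bed.

Call:
move_arm(increments="-8 0 22 0 0 0 230;-12 0 22 0 0 -2 230;-15 -6 22 0 0 -3 230;-20 -15 0 0 0 -3 230;-20 -15 0 0 0 -3 230;-20 -15 0 0 0 -3 230;-15 -15 0 0 0 -2.2 230;-10.5 -15 0 0 0 -1.5 230")

```text
time: 6.48
position: [0.465, -0.0545, 0.0999]
tool_rot: [-2.343, -2.092, -0.002]
ft_force: [1.1, 0.2, -1.1]
grip_width: 0.23
grip_force: 25.0
```

Call:
move_arm(increments="0 0 0 0 0 0 230;0 0 0 0 0 0 230;0 0 0 0 0 0 230;0 0 0 0 0 0 230;0 0 0 0 0 0 230;0 0 0 0 0 0 230;0 0 0 0 0 0 230;0 0 0 0 0 0 230")

```text
time: 7.15
position: [0.4666, -0.0541, 0.1]
tool_rot: [2.341, 2.095, -0.001]
ft_force: [-0.2, -0.7, -0.9]
grip_width: 0.229
grip_force: 25.0
```

Run:
```python
from h import *
st();s=ctrl.get_state();Rm=Rot(s['tool_rot']);print(np.degrees(np.arctan2(Rm[1,1],Rm[0,1])))
W=cam('wrist','w1.png');S=cam('side')
c=S['frame'][150:280,170:340,::-1]
a=cv2.resize(W['frame'][:,:,::-1],(400,300));b=cv2.resize(c,(392,300))
cv2.imwrite('pics/m1.png',np.hstack([a,b]))
```

```text
{'time': np.float64(7.15), 'position': array([ 0.4666, -0.0541,  0.1   ]), 'tool_rot': array([ 2.3405e+00,  2.0953e+00, -6.0000e-04]), 'ft_force': array([-0.2155, -0.6842, -0.8669]), 'grip_width': np.float64(0.2286), 'grip_force': np.float64(24.9998), 'joint_positions': array([-0.6736,  0.0292,  0.7506,  2.0555, -0.0222,  1.065 , -0.0229])}
-6.328665440364428
```

View pics/m1.png

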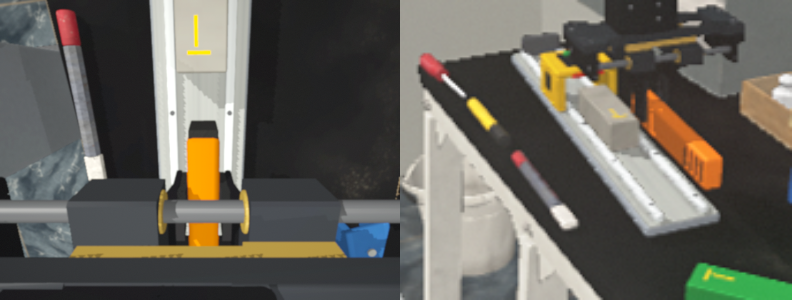

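Left panel: the stick is parallel to the bed and the prism tail lies ahead at row 72. Right panel: the stick is held above the bed. I'll measure the lateral offset now.

Run:
```python
from h import *
W=cam('wrist')
H,Sa,V=cv2.split(cv2.cvtColor(W['frame'],cv2.COLOR_RGB2HSV))
P,u,v=pts(W);sat=Sa[v,u]
th=np.radians(83.65);d=np.array([np.cos(th),np.sin(th)]);n=np.array([-d[1],d[0]])
M=np.array([485.2,155.3])
G=(P[:,:2]*1000-M)@np.c_[d,n];z=P[:,2]*1000
def rows(nm,m,xs,w=8):
  for x0 in xs:
    q=G[m&(abs(G[:,0]-x0)<w)]
    if len(q)>10:print(nm,x0,len(q),np.percentile(q[:,1],[0.5,50,99.5]).round(1),'mid',round(np.percentile(q[:,1],[.5,99.5]).mean(),1))
rows('bed',(z>13)&(z<33)&(abs(G[:,1])<80),(-170,-150,-130,-110,-90,-60))
pr=(z>55)&(z<66)&(sat<90)&(abs(G[:,1])<30)&(G[:,0]>-160)&(G[:,0]<-15)
rows('prism',pr,(-125,-110,-95,-80))
print('prism tail',np.percentile(G[pr,0],[.5,1,2]).round(1))
sk=(z>80)&(z<125)&((H[v,u]<22)&(sat>150))&(abs(G[:,1])<40)
print('stick z',np.percentile(z[sk],[2,50,98]).round(1),sk.sum());rows('stick',sk,(-200,-185,-175,-165))
print('orange front',np.percentile(G[sk,0],99))
q=G[(z>80)&(z<125)&(abs(G[:,1])<15)&(G[:,0]<-100)];print('nose',np.percentile(q[:,0],[98,99.5]))
print('tcp',(np.array(ctrl.get_state()['position'])[:2]*1000-M)@np.c_[d,n])
```

```text
bed -170 2916 [-45.7  -1.5  42.7] mid -1.5
bed -150 3105 [-45.8  -1.5  42.9] mid -1.4
bed -130 1917 [-45.9   1.1  43.1] mid -1.4
bed -110 1652 [-46.   21.7  43.2] mid -1.4
bed -90 1822 [-45.9  21.7  43.3] mid -1.3
prism -125 1993 [-22.1  -3.   17.3] mid -2.4
prism -110 2178 [-22.   -3.6  17.4] mid -2.3
prism -95 2407 [-21.7  -3.1  17.6] mid -2.1
prism -80 642 [-21.9  -2.   17.9] mid -2.0
prism tail [-134.5 -134.  -133.4]
stick z [121.  124.2 125. ] 4339
stick -200 1265 [-14.6  -3.7   7.3] mid -3.6
stick -185 1233 [-13.1  -3.7   5.8] mid -3.7
stick -175 1050 [-13.1  -3.7   5.7] mid -3.7
stick -165 200 [-12.5  -3.9   4.8] mid -3.9
orange front -171.56450808906408
nose [-166.55580722 -166.47697191]
tcp [-210.3485704    -4.58549983]
```

Call:
move_arm(increments="-1 8 -12 0 0 0 230;0 0 -12 0 0 0 230;0 0 -12 0 0 0 230;0 0 -12 0 0 0 230;0 0 -9 0 0 0 230;0 0 -5 0 0 0 230;0 0 -3.5 0 0 0 230;0 0 -1 0 0 0 230")

```text
time: 7.97
position: [0.4654, -0.0464, 0.0333]
tool_rot: [-2.341, -2.095, 0.001]
ft_force: [-0.6, -0.3, -0.6]
grip_width: 0.226
grip_force: 25.0
```

Call:
move_arm(increments="0 0 0 0 0 0 230;0 0 0 0 0 0 190;0 0 0 0 0 0 130;0 0 0 0 0 0 110;0 0 0 0 0 0 110;0 0 0 0 0 0 110;0 0 0 0 0 0 110;0 0 0 0 0 0 110")

```text
time: 8.63
position: [0.4655, -0.0463, 0.0336]
tool_rot: [2.341, 2.095, 0.0]
ft_force: [-0.1, -0.2, 0.3]
grip_width: 0.551
grip_force: 0.0
```

Call:
move_arm(increments="0 0 20 0 0 0 110;0 0 20 0 0 0 110;-2.4 -21.5 0 0 0 0 110;-2.4 -21.5 0 0 0 0 110;-2.4 -21.5 0 0 0 0 110;-2.4 -21.5 0 0 0 0 110;-2.4 -21.5 0 0 0 0 110;-2.4 -21.5 0 0 0 0 110")

```text
time: 9.3
position: [0.4509, -0.1762, 0.0737]
tool_rot: [2.341, 2.095, 0.001]
ft_force: [0.2, -0.3, -0.9]
grip_width: 0.566
grip_force: 0.0
```

Run:
```python
from h import *
st()
W=cam('wrist');S=cam('side')
c=S['frame'][150:280,170:340,::-1]
a=cv2.resize(W['frame'][:,:,::-1],(400,300));b=cv2.resize(c,(392,300))
cv2.imwrite('pics/m2.png',np.hstack([a,b]))
H,Sa,V=cv2.split(cv2.cvtColor(W['frame'],cv2.COLOR_RGB2HSV))
P,u,v=pts(W);sat=Sa[v,u]
th=np.radians(83.65);d=np.array([np.cos(th),np.sin(th)]);n=np.array([-d[1],d[0]])
M=np.array([485.2,155.3])
G=(P[:,:2]*1000-M)@np.c_[d,n];z=P[:,2]*1000
def rows(nm,m,xs,w=8):
  for x0 in xs:
    q=G[m&(abs(G[:,0]-x0)<w)]
    if len(q)>10:print(nm,x0,len(q),np.percentile(q[:,1],[0.5,50,99.5]).round(1),'mid',round(np.percentile(q[:,1],[.5,99.5]).mean(),1))
rows('bed',(z>13)&(z<33)&(abs(G[:,1])<80),(-260,-220,-170,-150,))
sk=(z>45)&(z<65)&((H[v,u]<22)&(sat>150))&(abs(G[:,1])<40)
print('stick z',np.percentile(z[sk],[2,50,98]).round(1),sk.sum());rows('stick',sk,(-320,-300,-280,-250,-220,-180,-165))
q=G[(z>48)&(z<65)&(abs(G[:,1])<10)&(G[:,0]<-145)];print('nose',np.percentile(q[:,0],[98,99.5]))
print('tcp',(np.array(ctrl.get_state()['position'])[:2]*1000-M)@np.c_[d,n])
```

```text
{'time': np.float64(9.3), 'position': array([ 0.4509, -0.1762,  0.0737]), 'tool_rot': array([2.3409e+00, 2.0951e+00, 7.0000e-04]), 'ft_force': array([ 0.2438, -0.263 , -0.8619]), 'grip_width': np.float64(0.566), 'grip_force': np.float64(0.0), 'joint_positions': array([-0.4967,  0.1254,  0.8679,  2.0517, -0.1133,  1.0112,  0.317 ])}
bed -260 3016 [-46.   10.3  42.8] mid -1.6
bed -220 3570 [-46.   10.4  42.9] mid -1.5
stick z [54.4 57.2 58.7] 10227
stick -320 992 [-12.8  -2.7   7.5] mid -2.7
stick -300 1050 [-12.5  -2.6   7.1] mid -2.7
stick -280 1146 [-12.   -2.6   6.8] mid -2.6
stick -250 1257 [-11.6  -2.6   6.9] mid -2.3
stick -220 1463 [-11.6  -2.1   7. ] mid -2.3
nose [-214.57712688 -213.05963933]
tcp [-336.3195266    -2.28141536]
```

View pics/m2.png

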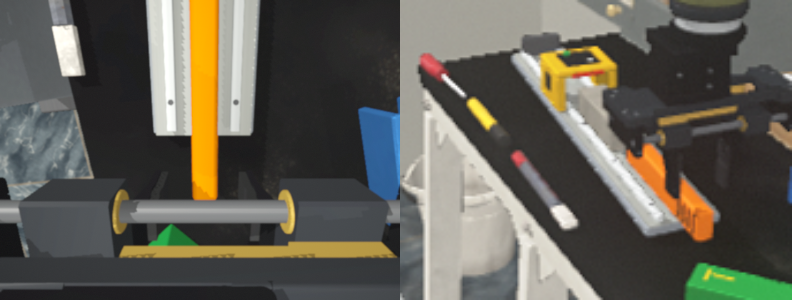

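The stick lies flat on the bed, centred to about 1 mm, and the fingers straddle it near the ribbed end. I'll descend and grip there.

Call:
move_arm(increments="0 0 -12 0 0 0 110;0 0 -12 0 0 0 110;0 0 -10 0 0 0 110;0 0 -6 0 0 0 110;0 0 0 0 0 0 230;0 0 0 0 0 0 230;0 0 0 0 0 0 230;0 0 0 0 0 0 230", grip_force=18)

```text
time: 10.07
position: [0.4515, -0.1753, 0.034]
tool_rot: [2.34, 2.095, 0.001]
ft_force: [-0.5, 0.3, 0.4]
grip_width: 0.352
grip_force: 0.0
```

Call:
move_arm(increments="0 0 0 0 0 0 230;0 0 0 0 0 0 230;0 0 0 0 0 0 230;0 0 0.8 0 0 0 230;-0.5 2 0 0 0 0 230;0.4 4 0 0 0 0 230;0.5 4 0 0 0 0 230;0.5 4 0 0 0 0 230")

```text
time: 10.73
position: [0.4519, -0.1606, 0.0343]
tool_rot: [-2.341, -2.095, 0.0]
ft_force: [0.1, -0.5, -0.8]
grip_width: 0.232
grip_force: 18.0
```

Call:
move_arm(increments="0.6 5 0 0 0 0 230;0.5 5 0 0 0 0 230;0.6 5 0 0 0 0 230;0.5 5 0 0 0 0 230;0.6 5 0 0 0 0 230;0.6 5 0 0 0 0 230;0.5 5 0 0 0 0 230;0.6 5 0 0 0 0 230")

```text
time: 11.4
position: [0.4565, -0.1209, 0.0344]
tool_rot: [2.341, 2.095, -0.0]
ft_force: [-0.7, -2.8, -0.5]
grip_width: 0.225
grip_force: 18.0
```

Call:
move_arm(increments="0.6 5 0 0 0 0 230;0.5 5 0 0 0 0 230;0.6 5 0 0 0 0 230;0.5 5 0 0 0 0 230;0.6 5 0 0 0 0 230;0.6 5 0 0 0 0 230;0.5 5 0 0 0 0 230;0.6 5 0 0 0 0 230")

```text
time: 12.07
position: [0.4609, -0.0808, 0.0344]
tool_rot: [2.341, 2.095, -0.0]
ft_force: [-0.6, -2.4, -0.9]
grip_width: 0.227
grip_force: 18.0
```

Call:
move_arm(increments="0.6 5 0 0 0 0 230;0.5 5 0 0 0 0 230;0.6 5 0 0 0 0 230;0.5 5 0 0 0 0 230;0.6 5 0 0 0 0 230;0.6 5 0 0 0 0 230;0.5 5 0 0 0 0 230;0.6 5 0 0 0 0 230")

```text
time: 12.73
position: [0.4654, -0.0408, 0.0344]
tool_rot: [-2.341, -2.095, 0.0]
ft_force: [-0.5, -2.5, -1.6]
grip_width: 0.232
grip_force: 18.0
```

```bash
cat > g.py <<'E'
from h import *
st()
th=np.radians(83.65);d=np.array([np.cos(th),np.sin(th)]);n=np.array([-d[1],d[0]])
M=np.array([485.2,155.3])
print('tcp',((np.array(ctrl.get_state()['position'])[:2]*1000-M)@np.c_[d,n]).round(1))
T=cam('top')
P,u,v=pts(T);G=(P[:,:2]*1000-M)@np.c_[d,n];z=P[:,2]*1000
for nm,a,b in(('before',-200,-4),('after',86,198)):
  m=(z>50)&(z<70)&(abs(G[:,1]+1.5)<24)&(G[:,0]>a)&(G[:,0]<b)
  if m.sum()>8:print(nm,m.sum(),np.percentile(G[m],[2,50,98],axis=0).round(1).tolist())
b=cv2.resize(T['frame'][170:270,110:340,::-1],(790,344));
import sys
if len(sys.argv)>1:cv2.imwrite('pics/'+sys.argv[1],b)
E
python3 g.py m3.png
```

```text
{'time': np.float64(12.7333), 'position': array([ 0.4654, -0.0408,  0.0344]), 'tool_rot': array([-2.3412e+00, -2.0949e+00,  1.0000e-04]), 'ft_force': array([-0.4855, -2.5457, -1.5664]), 'grip_width': np.float64(0.232), 'grip_force': np.float64(17.9996), 'joint_positions': array([-0.6879,  0.1454,  0.766 ,  2.1192, -0.1265,  0.9212,  0.0386])}
tcp [-197.1   -2.1]
before 419 [[-135.4, -18.1], [-63.0, 0.1], [-5.8, 16.2]]
after 68 [[86.4, -20.1], [92.4, -0.9], [98.4, 17.8]]
```

View pics/m3.png

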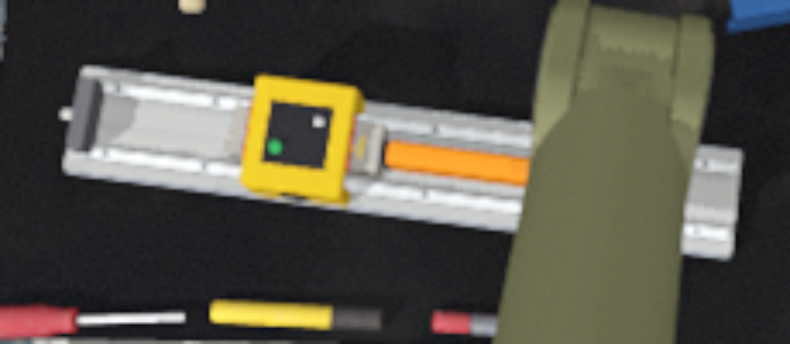

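The prism is going under the guard with the stick's nose behind it at (380,155), all aligned. The push force is about 2.5 N. I'll continue.

Call:
move_arm(increments="0.6 5 0 0 0 0 230;0.5 5 0 0 0 0 230;0.6 5 0 0 0 0 230;0.5 5 0 0 0 0 230;0.6 5 0 0 0 0 230;0.6 5 0 0 0 0 230;0.5 5 0 0 0 0 230;0.6 5 0 0 0 0 230")

```text
time: 13.45
position: [0.47, -0.0008, 0.0344]
tool_rot: [2.341, 2.095, -0.0]
ft_force: [0.4, -2.5, -0.3]
grip_width: 0.233
grip_force: 18.0
```

Call:
move_arm(increments="0.6 5 0 0 0 0 230;0.5 5 0 0 0 0 230;0.6 5 0 0 0 0 230;0.5 5 0 0 0 0 230;0.6 5 0 0 0 0 230;0.6 5 0 0 0 0 230;0.5 5 0 0 0 0 230;0.6 5 0 0 0 0 230")

```text
time: 14.12
position: [0.4744, 0.0392, 0.0343]
tool_rot: [2.341, 2.095, -0.0]
ft_force: [-0.3, -2.9, 0.0]
grip_width: 0.226
grip_force: 18.0
```

```bash
python3 g.py m4.png
```

```text
{'time': np.float64(14.1167), 'position': array([0.4744, 0.0392, 0.0343]), 'tool_rot': array([ 2.3411e+00,  2.0949e+00, -2.0000e-04]), 'ft_force': array([-0.2695, -2.866 ,  0.0202]), 'grip_width': np.float64(0.2262), 'grip_force': np.float64(17.9995), 'joint_positions': array([-0.7939,  0.1622,  0.7035,  2.0977, -0.1311,  0.924 , -0.1284])}
tcp [-116.6   -2.2]
before 76 [[-30.7, -9.5], [-17.5, 0.5], [-5.1, 9.6]]
after 511 [[87.8, -20.9], [132.7, -1.1], [176.8, 17.6]]
```

View pics/m4.png

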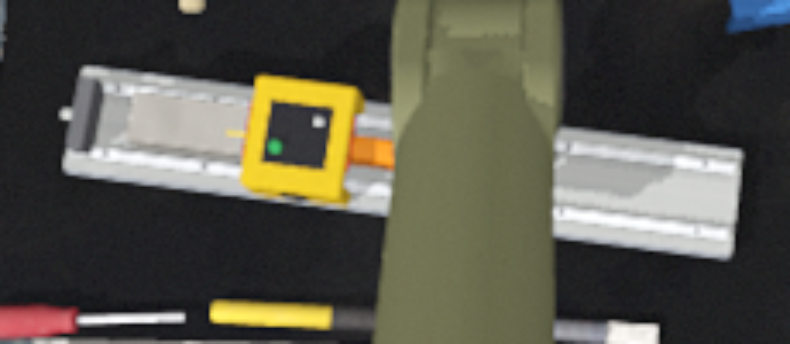

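The prism front is at about (132,115) and the stop face at (102,113), so roughly 25-33 mm remain. I'll slow down.

Call:
move_arm(increments="0.3 2.5 0 0 0 0 230;0.3 2.5 0 0 0 0 230;0.3 2.5 0 0 0 0 230;0.3 2.5 0 0 0 0 230;0.2 2.5 0 0 0 0 230;0.3 2.5 0 0 0 0 230;0.3 2.5 0 0 0 0 230;0.2 2.5 0 0 0 0 230", grip_force=10)

```text
time: 14.83
position: [0.4767, 0.0589, 0.0344]
tool_rot: [2.341, 2.095, -0.0]
ft_force: [0.1, -2.6, -0.7]
grip_width: 0.227
grip_force: 10.0
```

Call:
move_arm(increments="0.1 0.8 0 0 0 0 230;0.1 0.8 0 0 0 0 230;0.1 0.8 0 0 0 0 230;0.1 0.8 0 0 0 0 230;0 0.8 0 0 0 0 230;0.1 0.8 0 0 0 0 230;0.1 0.8 0 0 0 0 230;0.1 0.8 0 0 0 0 230")

```text
time: 15.5
position: [0.4774, 0.0652, 0.0344]
tool_rot: [2.341, 2.095, -0.0]
ft_force: [-0.5, -3.1, -1.5]
grip_width: 0.232
grip_force: 10.0
```

```bash
python3 g.py m5.png
```

```text
{'time': np.float64(15.5), 'position': array([0.4774, 0.0652, 0.0344]), 'tool_rot': array([ 2.3411,  2.0948, -0.    ]), 'ft_force': array([-0.5032, -3.1264, -1.5227]), 'grip_width': np.float64(0.2318), 'grip_force': np.float64(10.0), 'joint_positions': array([-0.8251,  0.1743,  0.6839,  2.0843, -0.1375,  0.9262, -0.1767])}
tcp [-90.5  -2.2]
after 623 [[87.9, -21.3], [142.5, -1.3], [196.2, 17.4]]
```

Call:
move_arm(increments="0.1 0.6 0 0 0 0 230;0 0.6 0 0 0 0 230;0.1 0.6 0 0 0 0 230;0.1 0.6 0 0 0 0 230;0 0.6 0 0 0 0 230;0.1 0.6 0 0 0 0 230;0.1 0.6 0 0 0 0 230;0.1 0.6 0 0 0 0 230")

```text
time: 16.22
position: [0.478, 0.07, 0.0344]
tool_rot: [2.341, 2.095, -0.0]
ft_force: [-0.6, -2.7, 0.1]
grip_width: 0.23
grip_force: 10.0
```

Call:
move_arm(increments="0.1 0.5 0 0 0 0 230;0 0.5 0 0 0 0 230;0.1 0.5 0 0 0 0 230;0 0.5 0 0 0 0 230;0.1 0.5 0 0 0 0 230;0 0.5 0 0 0 0 230;0.1 0.5 0 0 0 0 230;0 0.5 0 0 0 0 230")

```text
time: 16.88
position: [0.4782, 0.0729, 0.0343]
tool_rot: [2.341, 2.094, -0.002]
ft_force: [-0.3, -6.5, 0.2]
grip_width: 0.23
grip_force: 10.0
```

Call:
move_arm(increments="0 0.4 0 0 0 0 230;0 0.4 0 0 0 0 230;0 0 0 0 0 0 230;0 0 0 0 0 0 230;0 0 0 0 0 0 230;0 0 0 0 0 0 230;0 0 0 0 0 0 230;0 0 0 0 0 0 230")

```text
time: 17.55
position: [0.4782, 0.0729, 0.0343]
tool_rot: [2.341, 2.093, -0.003]
ft_force: [-0.3, -6.3, 0.1]
grip_width: 0.23
grip_force: 10.0
```

```bash
python3 g.py m6.png
```

```text
{'time': np.float64(17.55), 'position': array([0.4782, 0.0729, 0.0343]), 'tool_rot': array([ 2.3413,  2.093 , -0.0027]), 'ft_force': array([-0.2873, -6.3497,  0.1254]), 'grip_width': np.float64(0.2298), 'grip_force': np.float64(9.9999), 'joint_positions': array([-0.8356,  0.1795,  0.6784,  2.0791, -0.1381,  0.9276, -0.1938])}
tcp [-82.6  -2.2]
after 604 [[92.6, -21.3], [143.5, -1.3], [195.8, 17.4]]
```

View pics/m6.png

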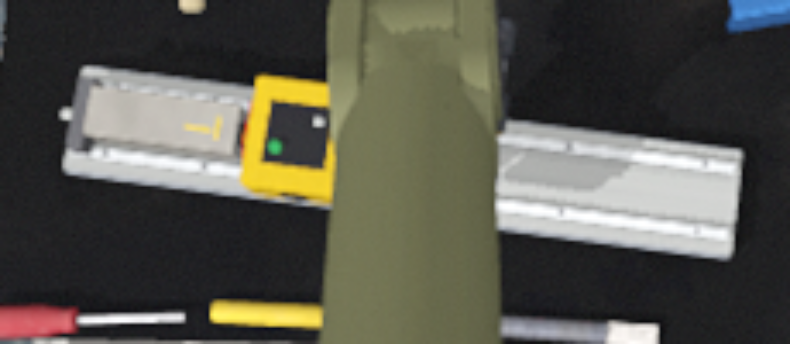

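The prism is against the stop at (85,112), its tail is at gauge x ≈ 92 mm, and the arm stalled at about 6 N. I'll draw the stick back.

Call:
move_arm(increments="0 -2 0 0 0 0 230;-0.3 -3 0 0 0 0 230;-0.7 -6 0 0 0 0 230;-0.9 -8 0 0 0 0 230;-0.9 -8 0 0 0 0 230;-0.9 -8 0 0 0 0 230;-0.9 -8 0 0 0 0 230;-0.9 -8 0 0 0 0 230", grip_force=25)

```text
time: 18.27
position: [0.4727, 0.0227, 0.0344]
tool_rot: [2.342, 2.094, 0.0]
ft_force: [-0.3, 0.8, -0.8]
grip_width: 0.226
grip_force: 25.0
```

Call:
move_arm(increments="-0.9 -8 0 0 0 0 230;-0.9 -8 0 0 0 0 230;-0.9 -8 0 0 0 0 230;-0.9 -8 0 0 0 0 230;-0.9 -8 0 0 0 0 230;-0.9 -8 0 0 0 0 230;-0.9 -8 0 0 0 0 230;-0.9 -8 0 0 0 0 230")

```text
time: 18.93
position: [0.4656, -0.0411, 0.0344]
tool_rot: [2.341, 2.095, 0.0]
ft_force: [-0.4, 0.3, -1.7]
grip_width: 0.226
grip_force: 25.0
```

Call:
move_arm(increments="-0.9 -8 0 0 0 0 230;-0.9 -8 0 0 0 0 230;-0.9 -8 0 0 0 0 230;0 0 -1 0 0 0 230;0 0 0 0 0 0 230;0 0 0 0 0 0 180;0 0 0 0 0 0 120;0 0 0 0 0 0 100")

```text
time: 19.6
position: [0.463, -0.0638, 0.0333]
tool_rot: [-2.34, -2.095, -0.0]
ft_force: [0.5, -0.2, 0.4]
grip_width: 0.364
grip_force: 0.0
```

Call:
move_arm(increments="0 0 0 0 0 0 100;0 0 0 0 0 0 100;0 0 0 0 0 0 100;0 0 0 0 0 0 100;0 0 10 0 0 0 100;0 0 20 0 0 0 100;0 0 25 0 0 0 100;0 0 25 0 0 0 100")

```text
time: 20.27
position: [0.4625, -0.0647, 0.1147]
tool_rot: [2.342, 2.094, -0.002]
ft_force: [1.0, 0.3, 0.6]
grip_width: 0.605
grip_force: 0.0
```

Call:
move_arm(increments="0 -25 20 0 0 0 100;0 -25 20 0 0 0 100;0 -25 20 0 0 0 100;0 -25 10 0 0 0 100;0 -25 0 0 0 0 100;0 0 0 0 0 0 100;0 0 0 0 0 0 100;0 0 0 0 0 0 100")

```text
time: 20.93
position: [0.4628, -0.1886, 0.1834]
tool_rot: [-2.341, -2.095, -0.001]
ft_force: [0.1, 0.9, -0.4]
grip_width: 0.607
grip_force: 0.0
```

```bash
python3 g.py m7.png
```

```text
{'time': np.float64(20.9333), 'position': array([ 0.4628, -0.1886,  0.1834]), 'tool_rot': array([-2.3405e+00, -2.0946e+00, -6.0000e-04]), 'ft_force': array([ 0.1132,  0.85  , -0.4388]), 'grip_width': np.float64(0.6066), 'grip_force': np.float64(0.0), 'joint_positions': array([-0.5772,  0.0047,  0.9262,  1.8957, -0.0047,  1.2434,  0.2397])}
tcp [-344.2  -15.8]
before 421 [[-196.7, -10.7], [-123.5, -0.6], [-50.0, 8.7]]
after 595 [[93.6, -21.3], [143.8, -1.5], [195.7, 17.5]]
```

View pics/m7.png

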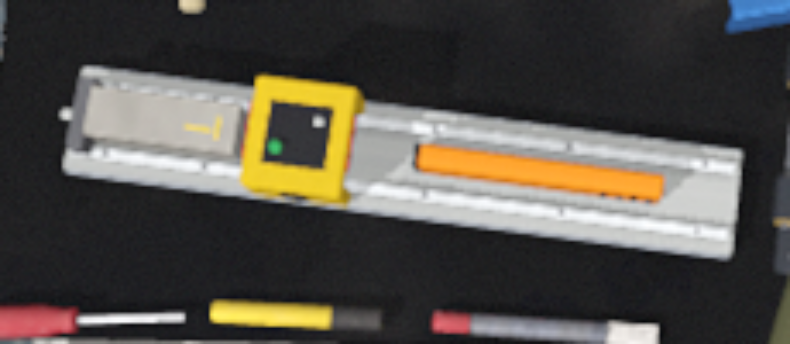

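The stick lies flat on the bed with its nose at (415,157), well clear of the guard mouth. The prism is still at the stop and the gripper is clear of everything.

```bash
python3 -c "
from bench import ctrl
print(ctrl.close_job())"
```

```text
the job is handed in; nothing more can be done
None
```

The job is handed in, with no verdict returned: the prism was pushed gently (about 6 N) up against the end stop, and the stick lies flat and released on the bed, about 45 mm clear of the guard on the entry side.

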